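# Crank the vial stage on by one vial

## Robot

A 6-joint arm with a two-finger parallel gripper is mounted at the origin on a cart in front of the work surface, level with it; the furniture and walls round the work are solid. World frame = base frame: x ahead of the robot, y to its left, z up, the work surface at z = 0. Lengths are in mm, angles in rad, forces in N, time in s.
With the tool pointing down it reaches from about 350 to 775 mm from the base axis. Payload 7.3 kg.
Tool frame: the origin (TCP) lies on the front face of the gripper's body, between the roots of the fingers; the fingertips stand 66 mm ahead of it and the grasp point (between the pads) lies 47 mm ahead of it (arm.nose_length is the z of the fingertips in the tool frame, in mm); z points along the fingers, y is the line along which they close (so a half turn about z gives the same grasp; the last joint's range is limited). The gripper opens to 92 mm and grips with 3 to 60 N. Pads are 19 mm wide; open, the fingers measure 130 mm over their backs; the gripper's body (75 mm by 190 mm) begins 47 mm behind the grasp point.
Start: joints at [1.025, 0.342, 1.524, -0, 1.275, -0.146], TCP at [204.332, 483.618, 292.241] pointing down, gripper open.
Joint ranges: [-2.53, 2.53], [-0.77, 2.02], [0.04, 2.7], [-1, 4.14], [0.28, 2.66], [-3.11, 3.11]. Speed limits (rad/s): [2.57, 2.57, 3.14, 3.14, 3.14, 3.14].

## Interface

Orientations are given as a unit quaternion [w, x, y, z].
In Python, from station import arm, solver, status, snapshot gives the robot as it stands. Calls block until the motion is done:
- arm.move_pose(position, orientation): joint-space move of the TCP to a pose.
- arm.move_linear(position, rot=None, speed=150): straight line of the TCP; rot=None keeps the orientation; speed is the mean speed in mm/s.
- arm.move_j(angles): joint-space move.
- arm.open_gripper() and arm.close(): open the fingers fully, or close them until they stop; the grip force is fixed at half the most.
- arm.dwell(seconds).
- solver.ik(position, orientation): joint angles nearest the present ones, or None.
- status.get_state(): the state.
- snapshot(name): name is "scene" or "top" or "wrist"; returns a dict with "image" (400x640x3 uint8, red, green, blue), "fx", "fy", "cx", "cy" (pixels), "eye" and "attitude" of the camera in the world. Camera axes: x right, y down, z forward; pixel columns grow to the right and rows downward; lengths in mm; the calibration is good to about 2 mm. A picture is of the moment at which its call begins. There is no depth.
A pose or a line that the arm cannot do raises arm.MotionError and nothing moves.
- arm.job_done(): hands the job in; it is judged then, once.
The state is a dict: "time": time; "qpos": joint angles; "joint_velocities": joint speeds; "joint_efforts": joint torques, N m; "ee_pos": TCP position; "tool_rot": TCP orientation; "force": force on the tool from outside, world axes, zero at the start; "wrist_torque": the same for the moment, N m; "gripper_width": opening from 0.0 (shut) to 1.0 (fully open); "grasp_force": force on a finger pad.
Only numpy, scipy, OpenCV 4.12 (cv2) and the standard library are available. Lean on these libraries where they do the work, as an engineer would, in place of code of your own. Each camera call takes 0.05 s, during which the arm holds its last target. There are 200 camera calls.

## Task

Bring the next vial into the sensor gate: push the stage's hand wheel round clockwise (seen from above) by its upright handle through exactly one full turn, so that the handle comes back to where it was, without running past. Only push the handle with the fingertips or the outside of the fingers, gently; do not grip or force it, keep off the vial carriage, leave the things that stand around where they are, and let go of the wheel at the end.

Things in the scene. Friction and masses are not known exactly. Their poses are not given: they have to be found in the camera images.
- wheel (a joint): turning angle of the hand wheel in rad; it grows as the wheel turns clockwise seen from above. It starts between -0.5 and 0.5; one full turn adds 6.283. Range -1.3 to 9.4. The wheel turns about a vertical axis, stays where it is left (it neither coasts nor springs back) and needs about 2 to 3 N pushed sideways on its handle.
- wheel_centre (a point): point on the vertical axis of the hand wheel, 72 mm above the bench (at the top of its rim). The wheel is a black ring of 55 mm radius (rim bar 11 mm thick, from 60.5 to 71.5 mm above the bench) with three steel spokes and a steel hub whose top is 77 mm above the bench.
- handle_top (a point): top of the upright black handle, which stands on the rim at the end of one spoke, 55 mm from the wheel axis. The handle is round, 14 to 19 mm across, fixed to the wheel, and rises from the rim to this point, 122 mm above the bench (about 50 mm above the rim). Nothing else near the wheel is as high.
- stage: screw-driven vial stage, fixed to the bench: aluminium base plate 100 x 337 x 12 mm; origin at bench height under the wheel axis; the plate runs from 75 mm on the -y side to 262 mm on the +y side of the origin along its own y, and the row of vials lies on the +y side (to the left and away from the robot). Two black sensor gate posts, 78 mm high, flank the row 175 mm from the wheel axis.
- carriage: white block 50 x 104 x 24 mm that slides on the stage's guide rods; origin at the centre of its underside, 14 mm above the bench. It carries three capped vials (21 mm across, fixed in it, tops 84 mm above the bench) in a row 30 mm apart, the nearest 115 mm from the wheel axis at the start. The wheel drives it: 30 mm away from the wheel along the stage's +y for each clockwise turn.
- loose_vial_1: loose capped vial, 21 mm across, 51 tall; stands near the stage as a bystander; origin at the centre of its underside
- loose_vial_2: loose capped vial, 21 mm across, 51 tall; stands near the stage as a bystander; origin at the centre of its underside
- timer: small flat digital timer, 68 x 77 x 16 mm; stands near the stage as a bystander; origin at the centre of its underside
- stopper: rubber stopper, 33 mm across, 28 tall; stands near the stage as a bystander; origin at the centre of its underside
- flask: conical glass flask, 64 mm across, 112 tall; stands near the stage as a bystander; origin at the centre of its underside
- beaker: glass beaker, 72 mm across, 90 tall; stands near the stage as a bystander; origin at the centre of its underside
- dish: flat round glass dish with lid, 68 mm across, 14 tall; stands near the stage as a bystander; origin at the centre of its underside

How it is judged (in metres and radians):
On the way:
1. the wheel has been pushed clockwise past half a turn (value of joint wheel above 3.7 rad), for 0.1 s.
At the end, for the whole second after the job is handed in: The wheel has made one full clockwise turn and rests: the handle is within 12 mm of where it started (about 0.22 rad), the carriage has moved on 30 mm (28 to 32), and no bystander is more than 15 mm from its place (value of joint wheel between 5.5 and 7.1 rad and distance of handle_top from where it was at the start of the episode below 0.012 m and distance of carriage from where it was at the start of the episode between 0.028 and 0.032 m and velocity of joint wheel between -0.05 and 0.05 rad/s and not (distance of any of loose_vial_1, loose_vial_2, timer, stopper, flask, beaker, dish from where it was at the start of the episode above 0.015 m)); the robot touches nothing.
It fails at once if the wheel is run clearly past one turn (beyond 7.3 rad) (value of joint wheel above 7.3 rad).
It fails at once if the wheel is turned the wrong way (below -0.9 rad) (value of joint wheel below -0.9 rad).
It fails at once if the handle is gripped or forced: the fingers press on the stage or wheel with more than 16 N (contact force between the fingers and stage above 16 N).
It fails at once if the robot touches the carriage or its vials with more than 2 N (contact force between any of the fingers, the arm and carriage above 2 N).
It fails at once if a bystander is moved more than 15 mm (distance of any of loose_vial_1, loose_vial_2, timer, stopper, flask, beaker, dish from where it was at the start of the episode above 0.015 m).
It also fails if it takes over 58 s, if anything falls off the work surface, if the arm or the gripper's body presses on something with over 40 N, if the wrist force passes 120 N, or if a joint passes its speed limit or range.

## Working session

There is one attempt and no reset: what is moved stays moved. The work goes in short steps, each a Python script; the robot and the scene stay as the last script left them, time stands still between calls to the robot, and variables do not carry over. Pictures are saved under pics/ and viewed, at most 10 in all, crops included, and the job is handed in when it is done.

```bash
mkdir -p pics; ls
python3 - <<'E'
from station import arm, solver, status, snapshot
import cv2
for n in("scene","top"):
    s=snapshot(n); cv2.imwrite(f"pics/{n}0.png",s["image"][:,:,::-1]); print(n,[s[k] for k in("fx","fy","cx","cy","eye","attitude")])
st=status.get_state(); print(st, arm.nose_length)
E
```

```text
pics
scene [415.065592066386, 415.065592066386, 317.0812042731412, 201.01834286608107, array([ -71.64250411, -431.24122638,  475.55042768]), array([-0.46141693,  0.74895658, -0.4092121 ,  0.24228892])]
top [489.28906791345247, 489.28906791345247, 316.8728160558616, 205.75498100357737, array([495.17386308,  -4.4689379 , 972.72144649]), array([ 0.03003978, -0.70608893,  0.70700268, -0.0261388 ])]
{'time': 0.1, 'qpos': array([ 1.02499889e+00,  3.42697184e-01,  1.52490381e+00, -2.47343217e-05,
        1.27537663e+00, -1.45997775e-01]), 'joint_velocities': array([-0.00055345, -0.00303445, -0.0003274 ,  0.00066626,  0.00074426,
        0.00013043]), 'joint_efforts': array([ 2.25886135e-03, -4.32002807e+01, -2.44694316e+01,  7.20862881e-02,
        5.26738772e-02, -2.38934189e-05]), 'ee_pos': array([204.19595477, 483.38116449, 291.59764899]), 'tool_rot': array([-2.23652145e-04,  1.98567575e-01,  9.80086955e-01, -6.55479175e-04]), 'force': array([ 0.40512718, -0.45442729, -0.35929228]), 'wrist_torque': array([0.0295857 , 0.0344496 , 0.01267486]), 'grasp_force': 0.0, 'gripper_width': 0.9984491020340357} 65.5
```

View pics/top0.png

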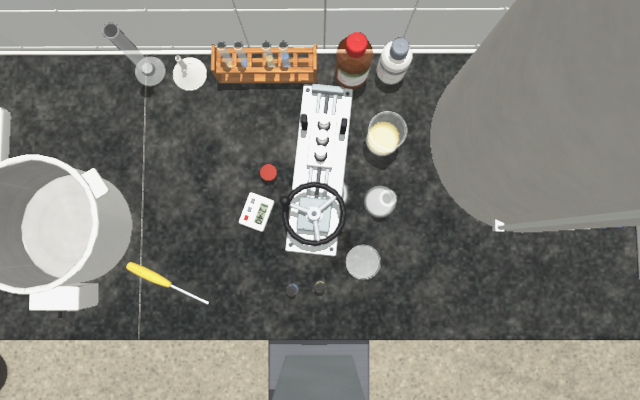

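View pics/scene0.png

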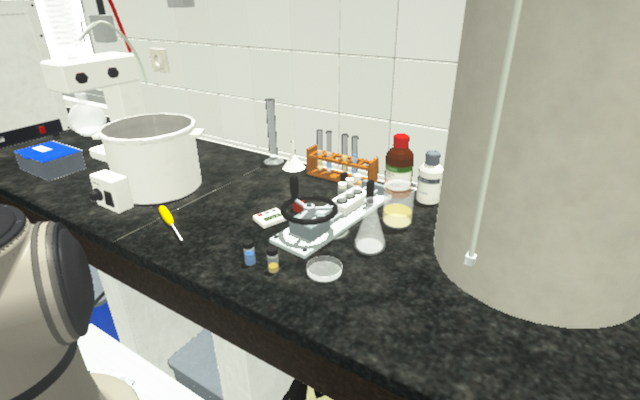

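The top view shows the wheel's ring centred near (314,213), with the handle on the left rim near (286,204). The vial row runs upward from there. In the scene view the handle's top is near (294,180). Next I'll zoom in and compute positions.

```bash
cat > h.py <<'E'
import numpy as np
from scipy.spatial.transform import Rotation as R
def rot(q): return R.from_quat([q[1],q[2],q[3],q[0]])
def pix(s,u,v,z):
    d=rot(s["attitude"]).apply([(u-s["cx"])/s["fx"],(v-s["cy"])/s["fy"],1]); e=np.array(s["eye"])
    return e+d*(z-e[2])/d[2]
def proj(s,p):
    c=rot(s["attitude"]).inv().apply(np.array(p)-s["eye"]); return np.array([s["cx"]+s["fx"]*c[0]/c[2],s["cy"]+s["fy"]*c[1]/c[2]])
E
python3 - <<'E'
from station import snapshot
import cv2,numpy as np
from h import *
s=snapshot("top"); c=snapshot("scene")
a=cv2.resize(s["image"][160:300,235:415],None,fx=4.4,fy=4.2,interpolation=cv2.INTER_CUBIC)
a=cv2.resize(s["image"][160:300,235:415],None,fx=4,fy=4,interpolation=cv2.INTER_CUBIC)
b=cv2.resize(c["image"][165:285,230:400],None,fx=4,fy=4,interpolation=cv2.INTER_CUBIC)
cv2.imwrite("pics/a.png",a[:,:,::-1]);cv2.imwrite("pics/b.png",b[:,:,::-1])
print("wheel",pix(s,314,213,66)); print("handle",pix(s,285.5,203,122))
print(pix(c,294,178.5,122))
for n,u,v,z in[("v1",292,289,51),("v2",320,287,51),("dish",363,262,14),("flask",380,202,60),("timer",257,212,16),("stop",268,172,28),("beaker",386,133,60),("vial1",321,155,84),("vial3",324,125,84)]: print(n,pix(s,u,v,z).round())
E
```

```text
wheel [553.89879319   5.84762485  66.        ]
handle [567.8340636   54.95260398 122.        ]
[562.45623169  47.75408464 122.        ]
v1 [413.  47.  51.]
v2 [417.  -5.  51.]
dish [462. -89.  14.]
flask [ 575. -118.   60.]
timer [559. 118.  16.]
stop [637.  96.  28.]
beaker [ 706. -130.   60.]
vial1 [659.  -7.  84.]
vial3 [715. -13.  84.]
```

View pics/a.png

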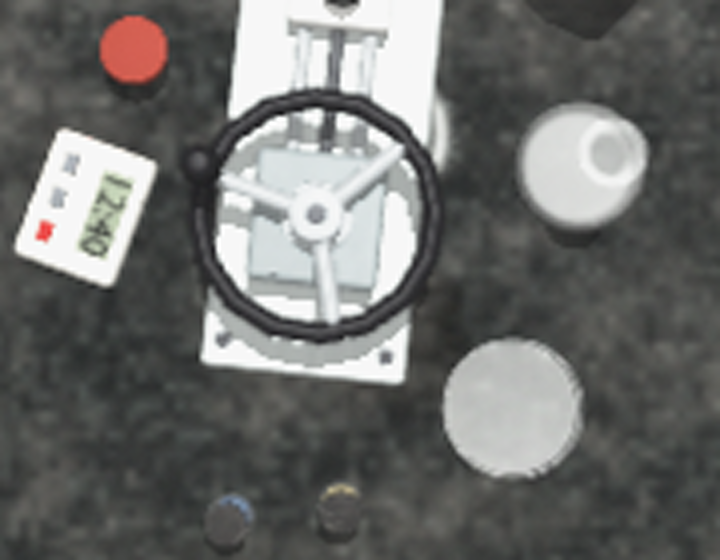

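View pics/b.png

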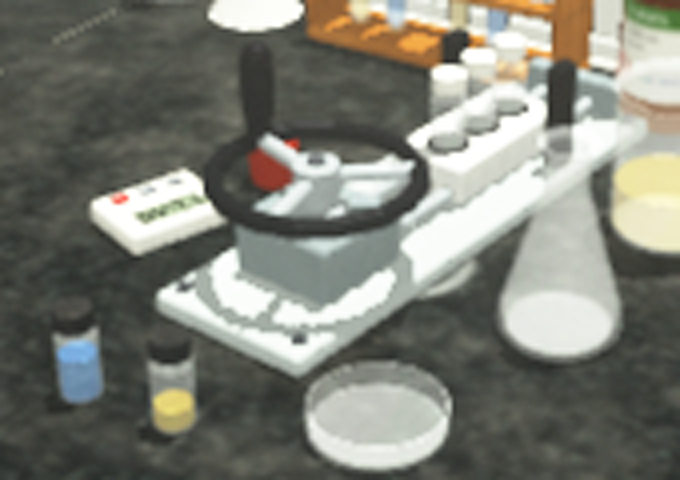

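The crops show:
- **Top view:** hub at px (314.2,213.2), ring centre at (314.6,213.6) and handle top at (284.3,200.5).
- **Scene view:** hub at (310,204.5) and handle top at (294.5,177).

Plan:
- Keep the fingers closed with their long side radial, tips at z≈87, and push tangentially along the arc.
- After half a turn, back off, lift and flip the tool by 180°, then push the second half. The contact geometry at the end is then the same as at first contact.

```bash
cat >> h.py <<'E'
Z=152.5
def quat(psi):  # tool down, tool y along world angle psi
    a=(psi+np.pi/2)/2; return np.array([0,np.cos(a),np.sin(a),0])
def pose(c,phi,d,r=55,z=Z):  # finger centre d behind the handle (handle at world angle phi)
    return np.array([c[0]+r*np.cos(phi)-d*np.sin(phi),c[1]+r*np.sin(phi)+d*np.cos(phi),z])
E
python3 - <<'E'
from station import arm,solver,status,snapshot
from h import *
from scipy.optimize import least_squares
t=snapshot("top"); s=snapshot("scene")
for p in(1.171,1.371): pass
print("quat check",quat(1.171),pix(t,314.2,213.2,77),pix(t,314.6,213.6,66),pix(s,310,204.5,77),pix(t,284.3,200.5,122),pix(s,294.5,177,122))
def f(x):
    c=x[:2];h=[c[0]+55*np.cos(x[2]),c[1]+55*np.sin(x[2]),120]
    return np.r_[proj(t,[*c,77])-[314.2,213.2],proj(t,[*c,66])-[314.6,213.6],proj(s,[*c,77])-[310,204.5],proj(t,h)-[284.3,200.5],proj(s,h)-[294.5,177.5]]
r=least_squares(f,[555,5,1.2]); print(r.x,r.fun.round(1)); np.save("w.npy",r.x)
c,phi=r.x[:2],r.x[2]
arm.close()
q=status.get_state()["qpos"].copy(); q[0]=0.15; arm.move_j(q)
p=pose(c,phi,34); 
arm.move_pose([p[0],p[1],240],quat(phi)); arm.move_linear(p,speed=80)
st=status.get_state(); print(st["time"],st["ee_pos"],p,st["qpos"].round(2),st["force"],st["gripper_width"])
import cv2
a=snapshot("top")["image"][130:280,225:415]; cv2.imwrite("pics/c.png",cv2.resize(a,None,fx=4,fy=4)[:,:,::-1])
E
```

```text
quat check [0.         0.19856952 0.9800868  0.        ] [552.81824791   5.35581039  77.        ] [552.78095865   4.73422048  66.        ] [553.64078649   2.64792794  77.        ] [572.21903124  57.06663358 122.        ] [569.27375817  51.41439014 122.        ]
[553.1939116    4.5218351    1.20903225] [ 0.5 -0.2  0.1 -0.2 -0.9 -0.1  0.7 -0.1 -0.8 -0.6]
5.625 [541.19998906  68.00997682 153.04343348] [540.86045541  67.99534026 152.5       ] [-0.02  0.53  1.65  0.    0.96 -1.22] [-0.46290284  0.50789517  0.6339813 ] 0.007790161281686907
```

View pics/c.png

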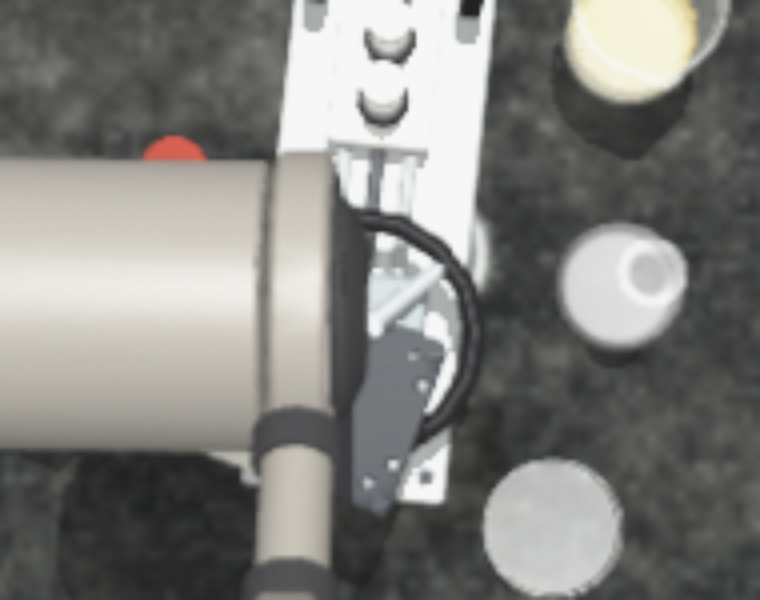

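The arm hides the handle in this view, but the gripper is behind it on the counter-clockwise side, as planned. The calibration fit agrees to under 1 px. Next I'll feel for contact.

Run:
```python
from station import arm,status
from h import *
x=np.load("w.npy");c,phi=x[:2],x[2]; t=np.array([np.sin(phi),-np.cos(phi)]); n=-np.array([np.cos(phi),np.sin(phi)])
def f(): 
    F=np.mean([(arm.dwell(.02),status.get_state()["force"])[1] for _ in range(5)],0); return F
f0=f()
for d in np.arange(32,13,-1.5):
    arm.move_linear(pose(c,phi,d),speed=25); F=f()-f0; a=-F[:2]@t
    print(round(d,1),a.round(2),(F[:2]@n).round(2),F[2].round(2))
    if a>1.2: break
print(status.get_state()["time"])
```

```text
32.0 0.11 0.26 -0.01
30.5 0.05 0.05 -0.19
29.0 -0.11 0.31 -0.26
27.5 0.49 -0.09 -0.31
26.0 0.19 -0.12 0.21
24.5 0.49 0.54 -0.05
23.0 0.2 0.34 0.36
21.5 0.35 -0.21 -0.52
20.0 0.18 0.31 -0.47
18.5 1.53 -0.18 -0.27
9.0917
```

Contact is at d≈19 mm, as expected. Now I'll push the first half turn, watching the force.

```bash
cat >> h.py <<'E'
def push(arm,status,c,phis,flip=0,d=18.5,speed=16):
    for p in phis:
        arm.move_linear(pose(c,p,d),rot=quat(p+flip),speed=speed)
        st=status.get_state(); F=st["force"]; tt=np.array([np.sin(p),-np.cos(p)]); rr=np.array([np.cos(p),np.sin(p)])
        print(round(np.degrees(p)),round(st["time"],1),(-F[:2]@tt).round(1),(F[:2]@rr).round(1),F[2].round(1))
        if np.linalg.norm(F)>9: print("STOP"); return False
    return True
E
python3 - <<'E'
from station import arm,status,snapshot
from h import *
import cv2
x=np.load("w.npy");c,phi=x[:2],x[2]
push(arm,status,c,phi-np.radians(np.arange(10,181,10)))
st=status.get_state(); print(st["time"],st["qpos"].round(2))
a=snapshot("top")["image"][130:280,225:415]; b=snapshot("scene")["image"][140:290,225:415]
cv2.imwrite("pics/d.png",cv2.resize(np.vstack([a,b]),None,fx=2,fy=2)[:,:,::-1])
E
```

```text
59 9.9 1.0 0.5 -0.0
49 10.7 1.8 -0.2 -0.4
39 11.4 1.2 1.0 -1.1
29 12.2 1.3 1.3 -0.9
19 13.0 1.9 0.8 -0.6
9 13.8 0.4 -0.1 -0.4
-1 14.6 1.2 0.1 -0.0
-11 15.4 -0.2 -1.1 -0.2
-21 16.1 0.6 -0.3 -0.0
-31 16.9 0.3 1.0 -0.2
-41 17.7 -0.1 -0.7 -0.1
-51 18.5 1.2 -0.8 -0.3
-61 19.3 1.4 -1.0 -0.6
-71 20.1 0.7 -0.7 -0.2
-81 20.8 1.1 -1.0 1.1
-91 21.6 -0.3 -1.1 0.4
-101 22.4 0.1 -1.5 0.4
-111 23.2 0.8 -0.9 0.8
23.1917 [-0.24  0.54  1.63 -0.    0.97  1.7 ]
```

View pics/d.png

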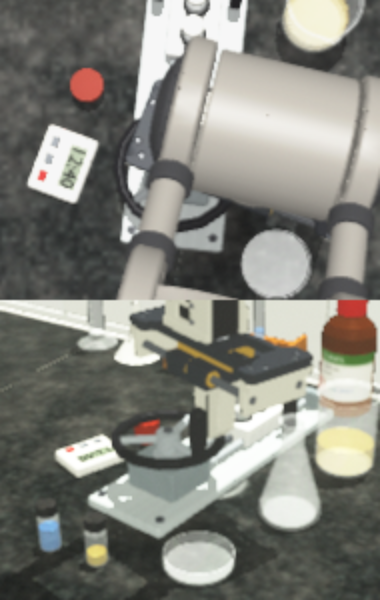

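The handle sits just ahead of the fingers at the half turn (scene half of the picture, about (200,425)), and the bystanders haven't moved. Next: flip the tool and push the second half.

Run:
```python
from station import arm,status,snapshot
from h import *
import cv2
x=np.load("w.npy");c,phi=x[:2],x[2]; h=phi-np.pi
def out(p,flip):
    arm.move_linear(pose(c,p,30),speed=60); arm.move_linear(pose(c,p,30,z=205),speed=100)
out(h,0)
arm.move_pose(pose(c,h,30,z=205),quat(phi))
arm.move_linear(pose(c,h,30),speed=80); arm.move_linear(pose(c,h,19.5),speed=25)
ok=push(arm,status,c,h-np.radians(np.arange(10,181,10)),flip=np.pi)
if ok:
    e=phi-2*np.pi; out(e,0)
    q=status.get_state()["qpos"].copy(); q[0]-=0.0
    p=pose(c,e,30,z=260); arm.move_linear(p,speed=150)
    q=status.get_state()["qpos"].copy(); q[0]+=0.75; arm.move_j(q)
st=status.get_state(); print(st["time"],st["qpos"].round(2))
t=snapshot("top");s=snapshot("scene");a=t["image"][160:300,235:415]; b=s["image"][165:285,230:410]
cv2.imwrite("pics/e.png",cv2.resize(np.vstack([a,b]),None,fx=2.3,fy=2.3)[:,:,::-1])
cv2.imwrite("pics/e1.png",t["image"][:,:,::-1])
# compare with the start picture in the handle region (shift by phase correlation)
o=cv2.imread("pics/top0.png",0).astype(float); g=cv2.cvtColor(t["image"],cv2.COLOR_RGB2GRAY).astype(float)
w=np.s_[192:212,276:296]; print(cv2.phaseCorrelate(o[w],g[w]),np.abs(o[w]-g[w]).mean())
w=np.s_[118:162,305:335]; print(cv2.phaseCorrelate(o[w],g[w]))
```

```text
-121 29.2 1.6 -1.0 -0.0
-131 30.0 1.1 -1.0 1.0
-141 30.7 1.5 -0.8 0.8
-151 31.5 0.5 -0.4 -0.1
-161 32.3 1.0 -0.3 -0.0
-171 33.1 0.5 0.2 -0.4
-181 33.9 1.5 0.7 0.1
-191 34.7 1.2 0.2 -0.6
-201 35.4 1.5 0.2 -0.0
-211 36.2 1.7 0.4 -0.0
-221 37.0 2.0 1.0 0.8
-231 37.8 1.5 1.4 0.2
-241 38.6 0.4 1.2 -0.5
-251 39.4 1.3 2.3 -0.3
-261 40.1 2.5 1.3 -0.2
-271 40.9 0.8 1.4 0.2
-281 41.7 2.0 1.0 -0.6
-291 42.5 2.1 0.8 -0.8
45.5167 [ 0.73  0.41  1.51 -0.    1.22  1.91]
((0.00020651030603957565, -0.06654419840007542), 0.98760881694354) 3.2475
((0.17591318553282598, 0.7493232589609278), 0.552790281599249)
```

View pics/e.png

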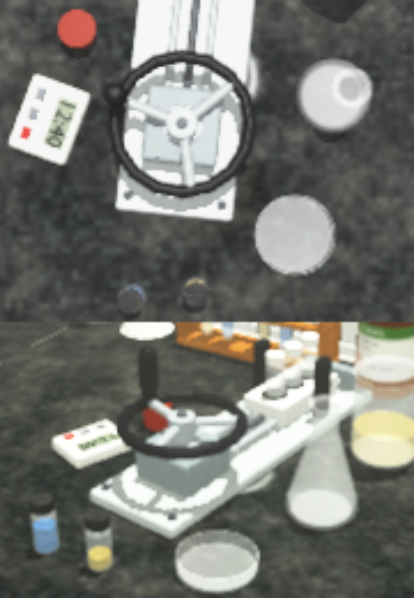

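The handle is back at its starting place: about (114,90) in the picture, with a shift of less than 0.1 px against the start image. The carriage has moved on, the bystanders are where they were, and the arm is clear. Handing in.

```bash
python3 -c "
from station import arm
print(arm.job_done())"
```

```text
the job is handed in; nothing more can be done
None
```

The wheel was pushed one full clockwise turn and the job is handed in: the handle is back where it started (camera shift under 0.1 px), the carriage has moved on, the bystanders look undisturbed, and the robot is clear of everything; no pass/fail verdict was returned.

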